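Bin a used test cassette with sprung tongs

ROBOT

A 6-joint arm with a two-finger parallel gripper is mounted at the origin on the work surface. World frame = base frame: x ahead of the robot, y to its left, z up, the work surface at z = 0. Lengths are in m, angles in rad, forces in N, time in s.
With the tool pointing down it reaches from about 0.25 to 0.775 m from the base axis. Payload 4 kg.
Tool frame: the origin (TCP) lies on the centre line of the jaws, within the pads' length; the fingertips stand r.nose_length ahead of it and the grasp point (between the pads) lies 3 mm ahead of it (r.nose_length is the distance from the TCP to the fingertips, in m); z points along the fingers, x is the direction in which the jaws open and shut, and the axes are right-handed (so a half turn about z gives the same grasp; the last joint's range is limited). The gripper opens to 85 mm and grips with 20 to 120 N. Pads are 22 mm wide; open, the fingers measure 114 mm over their backs; the gripper's body (76 mm by 85 mm) begins 54 mm behind the grasp point. The pads swing forward as they close: fully open they stand 13 mm farther back than shut.
Start: joints at [-1.322, 0.087, 1.371, -0, 1.684, -0.103], TCP at [0.19, -0.516, 0.253] pointing down, gripper open.
Joint ranges: [-3.1, 3.1], [-0.76, 2.03], [0.27, 2.55], [-1.08, 4.22], [0.17, 2.65], [-2.57, 2.57]. Speed limits (rad/s): [2.79, 2.79, 3.14, 3.14, 3.14, 3.14].

INTERFACE

Orientations are given as a rotation vector (axis times angle).
In Python, from rig import r, snapshot gives the robot as it stands. The module is installed in compiled form; this text tells all that it offers.
- The arm moves only by the tool play_rows, never from a script. Its argument "increments" is a list of rows, each a list of 3 entries, a list of its own where there are three numbers: the closure, from 0 (fully open) to 1 (shut), then the shift along the tool's x, y, z in cm, then the turn about the tool's z in degrees. In form: [[gripper, [dx, dy, dz], spin], ...]. A call has exactly 5 rows; each row is the pose to reach, as a shift and turn from the pose measured when the call began, along the tool's axes at that moment; what a row does not reach only later rows make up. A row lasts 1/12 s, in which the tool goes at most 41.7 mm and 7.16 degrees, less where a joint would pass 70% of its speed; a pose out of reach is approached as far as the arm can. A call with a gripper value outside its range is refused whole. The fingers move at their own pace and stop on an object; "force" is the grip in N (left out, the last holds). Time passes only in rows, so rows that repeat a pose let the fingers close, or fill a call up. It gives the time, the measured TCP pose, the force and the opening at its end, in the units of the state.
- r.state(): the state, without advancing time (a new reading comes with each control period).
- snapshot(name): name is "scene" or "side" or "wrist"; returns a dict with "color" (384x512x3 uint8, blue, green, red), "z_map" (384x512 float32, m along the optical axis (not along the pixel's ray), 0 where there is no reading), "camera_matrix" (3x3 intrinsics, pixels), "eye" and "orientation" of the camera in the world. Camera axes: x right, y down, z forward; pixel columns grow to the right and rows downward; lengths in m; the calibration is good to about 2 mm. A picture is of the moment at which its call begins.
- r.hand_in(): hands the job in, once; it reports no verdict.
The state is a dict: "clock": time; "qpos": joint angles; "joint_velocities": joint speeds; "joint_efforts": joint torques, N m; "tcp_pos": TCP position; "ee_rot": TCP orientation; "contact_force": force on the tool from outside, world axes, zero at the start; "moment": the same for the moment, N m; "opening": finger opening in m.
Only numpy, scipy, OpenCV 4.12 (cv2) and the standard library are available. Lean on these libraries where they do the work, as an engineer would, in place of code of your own. Each camera call takes 0.05 s, during which the arm holds its last target. There are 200 camera calls.

TASK

The longer of the two test cassettes is used and contaminated: take the sprung tongs from their stand, squeeze them on that cassette and lower it into the open waste bin, without ever touching it with the gripper or arm itself. Let it go only once it is below the bin's rim, lay the tongs back on their stand as they were, then push the bin's lid fully shut. Leave the other cassette and everything else on the table where it is.

Things in the scene. Friction and masses are not known exactly. Their poses are not given: they have to be found in the camera images.
- tongs: Sprung steel tongs, 185 mm long, 100 g: two blades joined by a bow at the back, a V opening level towards the jaws. Origin: midway between the two black grip panels, at mid-height of the blades: the place to grip, and the balance point. +x forward to the jaws, z up. Blades 5 mm thick, 20 mm tall. Relaxed, they measure 46 mm over the outsides at the origin, 27 mm at the back, 66 mm at the front
- jaws (a point): Between the lower ends of the tongs' jaws, 87 mm ahead of the tongs' origin and 70 mm below it. At the front each blade turns down into a jaw 16 mm long (x) and 5 mm thick that ends at this height. Relaxed, the jaws are 55 mm apart inside
- tongs_back (a point): Middle of the bow, 84 mm behind the tongs' origin. The blades pivot 75 mm behind the origin; the grip panels reach 23 mm either side of the origin
- tongs_left (a joint): Squeeze of each tong blade: 0 relaxed, 0.13 rad stop. Jaws close 2.25 mm per 1 mm at the panels: 41 mm over the panels gives a 44 mm jaw gap (5 N, enough to carry the tongs), 33 mm gives 26 mm (8 N), stop at 26 mm and 11 mm (11 N). More force than the spring's grips a part in the jaws: 20 to 30 N on the panels is right. Let go, they spring open
- rest: Fixed aluminium stand for the tongs. Origin: on the table, below the place of the tongs' origin; +x is the way the jaws point. Two uprights 10 mm thick, 60 mm behind and 42 mm ahead of the origin, bear the blades at a height of 74 mm. Ears 14 mm high at their ends leave 52 mm (back) and 80 mm (front) of free width. Base plate 135 x 80 x 6 mm
- rest_seat (a point): Where the tongs' origin belongs on the stand: 84 mm above the table, over the stand's origin. The jaws then hang in front of the stand, 14 mm clear of the table
- long_cassette: The used test cassette: a flat white plastic slab with two windows, 95 mm long (x), 26 mm wide (y), 10 mm thick, flat on the table, its length roughly ahead of the robot. Origin: centre of its underside. Mass about 30 g. Two cassettes lie side by side, left and right; this is the longer one
- bin: Fixed grey waste bin, open at the top, 170 (x) x 140 (y) x 65 mm high, walls and floor 5 mm. Origin: centre of its underside on the table; +x points away from the robot, to the lid's hinge
- bin_mouth (a point): Centre of the bin's open top, 65 mm above the table
- bin_lid (a joint): Angle of the bin's lid: 0 flat shut, 1.57 upright. Its stiff hinge along the far (+x) top edge of the bin stays where it is left and takes about 2 N at the lid's edge to turn; push the lid's back over towards the robot and press it down. Starts between 1.4 and 1.65 rad
- lid_hinge (a point): On the lid's hinge line, at its middle, 65 mm above the table
- lid_edge (a point): Middle of the lid's free edge, 170 mm from the hinge. The lid is a white plate 170 x 140 x 6 mm with a tab that sticks out 12 mm further at the middle of this edge
- short_cassette: The other test cassette, still developing: white, one window, 62 mm long, 26 mm wide, 10 mm thick. Origin: centre of its underside. To be left alone
- block: White plastic block, 70 x 50 x 50 mm, beyond the cassettes; bystander (origin: centre of its underside, as for all bystanders)
- timer: White kitchen-type timer lying flat, 65 x 65 x 22 mm; bystander
- marker: Marker pen, 120 mm long, 12 mm thick, lying between the cassettes; bystander
- dropper: Small white dropper bottle, 28 mm across, 55 mm tall, nearer to the robot than the cassettes; bystander
Mind the look-alikes: they are no part of the job. What is shaped like the tongs but green or red is not meant.

How it is judged:
On the way, in this order (a step that is already met when the one before it is completed fails the run):
1. the tongs are lifted clear of their stand (z of tongs in the frame of rest above 0.104 m and contact force between tongs and the fingers above 0.5 N), for 0.1 s.
2. the long cassette is held up off the table by the squeezed tongs (height (world z) of long_cassette above 0.03 m and contact force between tongs and long_cassette above 0.5 N and value of joint tongs_left above 0.06 rad), for 0.2 s.
3. the long cassette, still held in the tongs, is lowered below the bin's rim (x of long_cassette in the frame of bin between -0.08 and 0.08 m and y of long_cassette in the frame of bin between -0.065 and 0.065 m and z of long_cassette in the frame of bin below 0.06 m and contact force between tongs and long_cassette above 0.5 N), for 0.1 s.
4. the long cassette is in the bin, let go by the tongs (x of long_cassette in the frame of bin between -0.08 and 0.08 m and y of long_cassette in the frame of bin between -0.065 and 0.065 m and z of long_cassette in the frame of bin below 0.045 m and contact force between tongs and long_cassette below 0.05 N), for 0.2 s.
5. the tongs lie back on their stand, let go, with the lid still open (x of tongs in the frame of rest between -0.025 and 0.025 m and y of tongs in the frame of rest between -0.018 and 0.018 m and z of tongs in the frame of rest between 0.078 and 0.09 m and angle between the x axis of tongs and the x axis of rest, either way round below 0.25 rad and angle between tongs's own z axis and vertical below 0.12 rad and contact force between tongs and the fingers below 0.1 N and value of joint bin_lid above 0.5 rad), for 0.2 s.
At the end, for the whole second after the job is handed in: The long cassette rests inside the bin, origin under 45 mm high; the tongs rest released on their stand (within 25 mm along, 18 mm across, 6 mm in height, 0.25 rad in direction, 0.12 rad tilt); the lid is shut to within 0.06 rad (all of step 4 and x of tongs in the frame of rest between -0.025 and 0.025 m and y of tongs in the frame of rest between -0.018 and 0.018 m and z of tongs in the frame of rest between 0.078 and 0.09 m and angle between the x axis of tongs and the x axis of rest, either way round below 0.25 rad and angle between tongs's own z axis and vertical below 0.12 rad and contact force between tongs and the fingers below 0.1 N and value of joint bin_lid below 0.06 rad and linear speed of each of long_cassette, tongs below 0.02 m/s); the robot touches nothing.
It fails at once if the gripper or arm touches the contaminated cassette (contact force between any of the fingers, the arm and long_cassette above 0.3 N).
It fails at once if the other cassette or another bystander is moved by more than 25 mm (distance of any of short_cassette, block, timer, marker, dropper from where it was at the start of the episode above 0.025 m).
It fails at once if a bystander is tipped over (angle between any of short_cassette, block, timer, marker, dropper's own z axis and vertical above 0.5 rad).
It also fails if it takes over 72 s, if anything falls off the work surface, if the arm or the gripper's body presses on something with over 40 N, if the wrist force passes 120 N, or if a joint passes its speed limit or range.

## Working session

There is one attempt and no reset: what is moved stays moved. The work goes in short steps, Python scripts to look and compute and a tool call to move; the robot and the scene stay as the last step left them, time stands still between calls to the robot, and variables do not carry over. Pictures are saved under pics/ and viewed, about 8 in all and at most 12, crops included, and the job is handed in when it is done.

Besides the shell and the picture viewer there is one more tool, called in YAML: its name, and indented under it one key for each argument. play_rows: Moves the arm, as the interface text tells. Its arguments: {"type":"object","properties":{"increments":{"type":"array","items":{"type":"array"}},"force":{"type":"number"}},"required":["increments"]}

```bash
mkdir -p pics; cat > h.py <<'E'
import numpy as np, cv2
from scipy.spatial.transform import Rotation as R
from rig import r, snapshot
def cam(name):
    s=snapshot(name); K=np.array(s["camera_matrix"]); o=np.array(s["orientation"])
    Rm=o if o.shape==(3,3) else (R.from_rotvec(o).as_matrix() if o.size==3 else R.from_quat(o).as_matrix())
    return s,K,Rm,np.array(s["eye"])
def cloud(name):
    s,K,Rm,e=cam(name); z=s["z_map"]; v,u=np.mgrid[:z.shape[0],:z.shape[1]]
    P=np.stack([(u-K[0,2])/K[0,0]*z,(v-K[1,2])/K[1,1]*z,z],-1)@Rm.T+e
    P[z==0]=np.nan
    return s["color"],P
E
python3 - <<'E'
from h import *
for n in("scene","side"):
    c,P=cloud(n); np.savez(n+".npz",c=c,P=P)
    cv2.imwrite(f"pics/{n}0.png",cv2.resize(c,(800,600),interpolation=cv2.INTER_CUBIC))
    s=snapshot(n);print(n,s["eye"],s["orientation"],s["camera_matrix"])
print(r.state(),r.nose_length)
E
```

```text
scene [1.14729566 0.84090654 0.93861088] [-0.86453494 -2.48423296  1.14670956] [[408.68991484   0.         253.97327756]
 [  0.         408.68991484 192.9845171 ]
 [  0.           0.           1.        ]]
side [0.23130222 0.75784887 0.81461212] [-0.60233878  2.69741934 -1.14637029] [[398.76372319   0.         249.50318745]
 [  0.         398.76372319 190.43344145]
 [  0.           0.           1.        ]]
{'clock': 0.2, 'qpos': array([-1.32207589e+00,  8.76980658e-02,  1.37168112e+00,  1.57080785e-05,
        1.68357115e+00, -1.03089165e-01]), 'joint_velocities': array([-0.00051476, -0.00240994, -0.00461351,  0.00046846, -0.00074641,
        0.00037226]), 'joint_efforts': array([-5.25926880e-04, -3.51828039e+01, -3.13257337e+01, -3.02854069e-04,
        7.43296870e-03, -2.28276286e-05]), 'tcp_pos': array([ 0.18946841, -0.51605194,  0.2525703 ]), 'ee_rot': array([-2.57517542e+00,  1.79789399e+00,  1.59723035e-03]), 'contact_force': array([ 0.30716132, -0.93253639,  0.54875959]), 'moment': array([-0.03086092,  0.06778186, -0.01646861]), 'opening': 0.08558064534561764} 0.022
```

View pics/scene0.png

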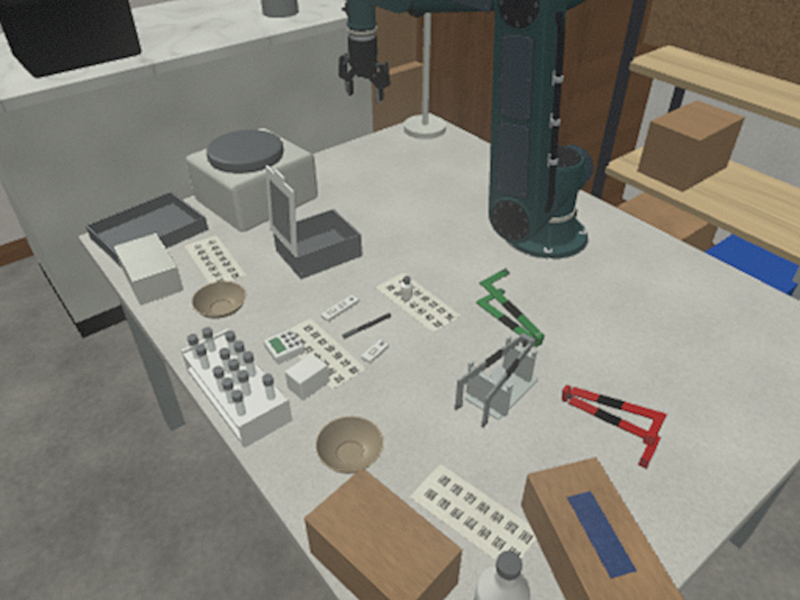

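View pics/side0.png

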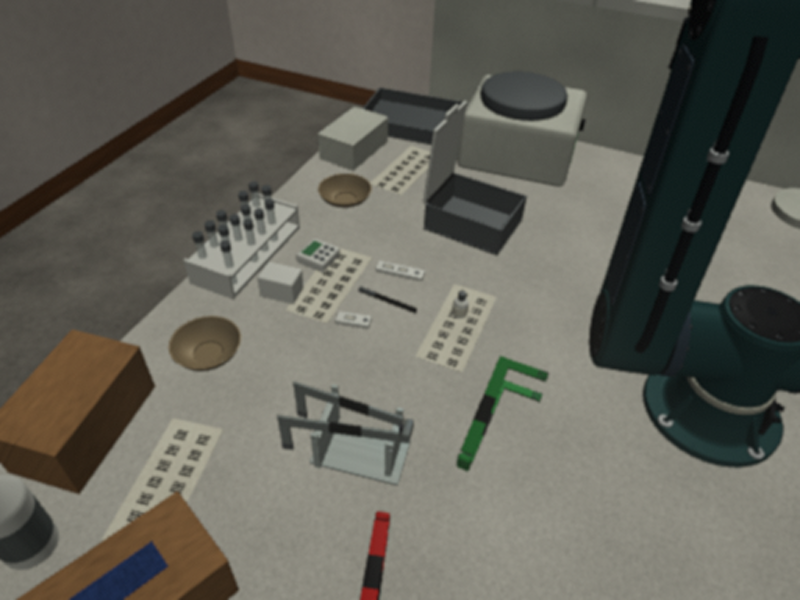

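The scene view shows grey steel tongs on the stand at (500,375). The green (510,305) and red (610,410) tongs are decoys. The longer cassette, with two windows, is at (340,307), the shorter one at (375,350), and the open bin at (315,240). Next I'll project enlarged top views to confirm this and measure.

```bash
cat > top.py <<'E'
from h import *
def top(P,c,x0,x1,y0,y1,zmin,zmax,res):
    # image: up = +x, left = +y
    H=int((x1-x0)/res);W=int((y1-y0)/res);im=np.zeros((H,W,3),np.uint8)
    q=P.reshape(-1,3);k=c.reshape(-1,3);m=np.isfinite(q[:,0])&(q[:,2]>zmin)&(q[:,2]<zmax);q=q[m];k=k[m]
    i=np.argsort(q[:,2]);q=q[i];k=k[i]
    r_=((x1-q[:,0])/res).astype(int);l=((y1-q[:,1])/res).astype(int)
    g=(r_>=0)&(r_<H)&(l>=0)&(l<W);im[r_[g],l[g]]=k[g];return im
E
python3 - <<'E'
from top import *
for n in("scene","side"):
    d=np.load(n+".npz");P=d["P"];c=d["c"]
    for (u,v,t) in ([(340,307,'long'),(375,350,'short'),(367,325,'marker'),(406,288,'dropper'),(315,235,'bin'),(285,210,'lid'),(500,355,'tongs'),(512,390,'base'),(305,375,'block'),(283,345,'timer')] if n=="scene" else [(400,270,'long'),(353,320,'short'),(388,300,'marker'),(461,302,'dropper'),(475,205,'bin'),(446,160,'lid'),(365,455,'base'),(281,285,'block'),(318,255,'timer')]):
        print(n,t,P[int(v*.64),int(u*.64)].round(3))
d=np.load("side.npz");P=d["P"].reshape(-1,3)
ims=[]
for n in("scene","side"):
    d=np.load(n+".npz")
    im=cv2.resize(d["c"],None,fx=4,fy=4,interpolation=cv2.INTER_CUBIC)
    # crops in full-res*4
    if n=="scene": ims.append(cv2.resize(im[700:1150,600:1400],(800,450)))
    np.save(n+"_big.npy",im)
s=np.load("side_big.npy"); 
a=cv2.resize(np.load("scene_big.npy")[720:1120,730:1480],(750,400))
b=s[600:1260,650:1400]
cv2.imwrite("pics/crop1.png",a)
cv2.imwrite("pics/crop2.png",cv2.resize(b,(680,598)))
E
```

```text
scene long [ 0.586 -0.083  0.008]
scene short [0.607 0.078 0.009]
scene marker [0.576 0.003 0.008]
scene dropper [ 0.451 -0.019  0.034]
scene bin [ 0.475 -0.36   0.005]
scene lid [ 0.593 -0.27   0.171]
scene tongs [0.471 0.293 0.08 ]
scene base [0.461 0.323 0.004]
scene block [0.774 0.082 0.05 ]
scene timer [ 0.752 -0.043  0.023]
side long [ 0.58  -0.084  0.008]
side short [0.604 0.076 0.006]
side marker [0.566 0.005 0.007]
side dropper [ 0.434 -0.023  0.035]
side bin [ 0.519 -0.354  0.006]
side lid [ 0.581 -0.306  0.13 ]
side base [0.46  0.316 0.007]
side block [0.742 0.087 0.044]
side timer [ 0.739 -0.04   0.019]
```

View pics/crop2.png

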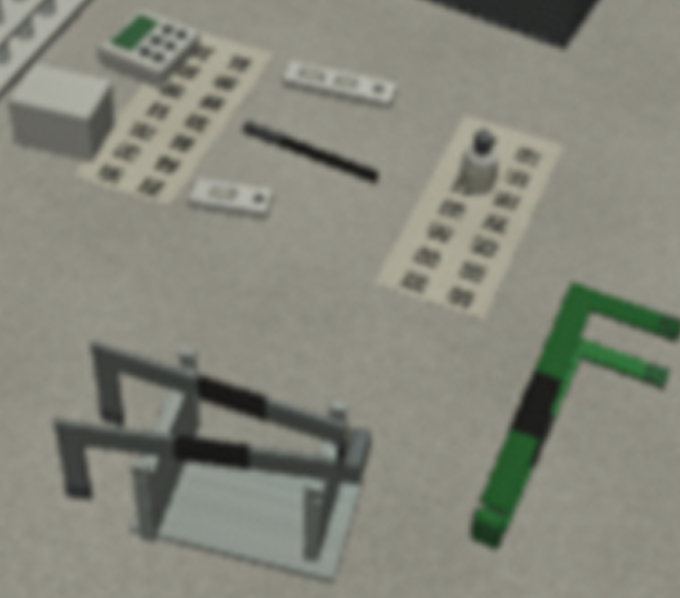

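The enlarged crop confirms the targets. The long cassette, with two windows, is at crop (340,82), and the short one-window cassette is at (230,198). The grey tongs are on the stand at (220,430), with jaws pointing left (+x). Now I'll measure the poses.

```bash
python3 - <<'E'
from h import *
def proc(n):
    d=np.load(n+".npz");c=d["c"].astype(int);P=d["P"];X=P[...,0];Y=P[...,1];Z=P[...,2]
    def rect(m,t,zlo=None):
        q=P[m][:,:2]
        (a,b),(w,h),an=cv2.minAreaRect((q*1000).astype(np.float32))
        if w<h: an+=90;w,h=h,w
        an=(an+90)%180-90
        print(n,t,m.sum(),"c",round(a),round(b),"size",round(w),round(h),"ang",round(an,1),"z",np.percentile(P[m][:,2],[5,50,95]).round(3))
    br=c.min(-1)
    for t,x,y in(("long",.583,-.083),("short",.605,.077)):
        sub=(abs(X-x)<.08)&(abs(Y-y)<.03)
        rect(sub&(Z>.005)&(Z<.02),t+" z")
        rect(sub&(br>np.median(br[sub])+ 25)&(Z<.02),t+" br")
    # bin rim: points z .05-.075 around
    b=(X>.36)&(X<.66)&(Y>-.47)&(Y<-.25)
    rect(b&(Z>.055)&(Z<.072),"bin rim")
    rect(b&(Z>.085)&(X>.5),"lid")
    m=b&(Z>.085)&(X>.5);q=P[m];pc=np.linalg.svd(q-q.mean(0))[2];print("lid normal",pc[2].round(3),q.min(0).round(3),q.max(0).round(3))
    g=(X>.3)&(X<.65)&(Y>.2)&(Y<.42)
    rect(g&(Z>.088)&(Z<.1),"tongs top")
    rect(g&(Z>.003)&(Z<.012)&(X<.56),"base")
    m=g&(Z>.08)&(Z<.1)&(c.max(-1)<45);print("black",m.sum());
    q=P[m]
    if len(q): print(q.mean(0).round(3),q.min(0).round(3),q.max(0).round(3))
    # obstacles behind lid
    m=(X>.6)&(X<.8)&(Y>-.5)&(Y<-.22)&(Z>.02);print("behind",P[m].min(0) if m.any() else None,P[m].max(0) if m.any() else None)
for n in("scene","side"):proc(n)
E
```

```text
scene long z 158 c 569 -84 size 131 40 ang -1.3 z [0.006 0.01  0.014]
scene long br 21 c 587 -79 size 82 19 ang 10.3 z [0.007 0.012 0.015]
scene short z 128 c 592 78 size 94 40 ang -5.7 z [0.006 0.01  0.013]
scene short br 29 c 622 76 size 86 22 ang 9.5 z [0.005 0.01  0.012]
scene bin rim 129 c 509 -309 size 181 119 ang -2.0 z [0.056 0.062 0.07 ]
scene lid 547 c 588 -311 size 124 19 ang 84.3 z [0.094 0.17  0.236]
lid normal [ 0.993 -0.091  0.082] [ 0.576 -0.373  0.085] [ 0.602 -0.25   0.25 ]
scene tongs top 287 c 491 312 size 184 89 ang 7.8 z [0.089 0.093 0.096]
scene base 621 c 430 310 size 259 219 ang -0.2 z [0.003 0.005 0.01 ]
black 0
behind [ 0.60005048 -0.49961676  0.02001298] [ 0.79965256 -0.22236619  0.14311569]
side long z 194 c 580 -83 size 94 29 ang 7.3 z [0.006 0.008 0.011]
side long br 36 c 581 -86 size 88 20 ang 5.6 z [0.006 0.009 0.01 ]
side short z 157 c 601 75 size 61 29 ang 13.2 z [0.006 0.008 0.011]
side short br 34 c 604 73 size 51 18 ang 11.0 z [0.007 0.009 0.011]
side bin rim 259 c 502 -306 size 173 121 ang -5.1 z [0.056 0.062 0.069]
side lid 620 c 579 -311 size 121 14 ang 84.9 z [0.095 0.172 0.236]
lid normal [ 0.994 -0.088  0.07 ] [ 0.568 -0.371  0.085] [ 0.591 -0.25   0.246]
side tongs top 549 c 486 317 size 185 72 ang 9.7 z [0.089 0.092 0.095]
side base 1075 c 429 312 size 242 216 ang 1.7 z [0.003 0.005 0.008]
black 175
[0.483 0.315 0.088] [0.411 0.291 0.08 ] [0.509 0.341 0.096]
behind [ 0.60004435 -0.49520653  0.02039164] [ 0.79980273 -0.22003464  0.13777509]
```

play_rows:
  increments:
    - [0, [0, 0, -1], 0]
    - [0, [0, 0, -2], 0]
    - [0, [0, 0, -2], 0]
    - [0, [0, 0, -2], 0]
    - [0, [0, 0, -2], 0]

```text
clock: 0.62
tcp_pos: [0.1895, -0.5162, 0.2731]
ee_rot: [-2.576, 1.798, 0.001]
contact_force: [0.3, 0.7, 0.1]
opening: 0.0852
```

```bash
cat > go.py <<'E'
from h import *
def go(x,y,z,yaw=None):
    """tongs yaw in deg; tool x along tongs' +-y. prints tool shift in cm & spin."""
    s=r.state();M=R.from_rotvec(s["ee_rot"]).as_matrix();d=M.T@(np.array([x,y,z])-s["tcp_pos"])*100
    tx=np.degrees(np.arctan2(M[1,0],M[0,0]));sp=0
    if yaw is not None: sp=-(((yaw+90-tx)+90)%180-90)
    print("shift cm",d.round(2),"spin",round(sp,1),"toolx yaw",round(tx,1),"q6",s["qpos"][5].round(2),"tcp",s["tcp_pos"].round(4),"tilt",M[:,2].round(3))
E
python3 - <<'E'
from go import *
go(.46,.31,.26,8.5)
for n in("scene","side"):
    d=np.load(n+".npz");P=d["P"];X,Y,Z=np.moveaxis(P,-1,0)
    b=(X>.36)&(X<.66)&(Y>-.47)&(Y<-.15)
    for lo,hi,t in((.055,.072,"rim"),(.085,.26,"lid")):
        m=b&(Z>lo)&(Z<hi)
        print(n,t,[np.round(v,1) for v in cv2.minAreaRect((P[m][:,:2]*1000).astype(np.float32))],P[m].min(0).round(3),P[m].max(0).round(3))
    m=(X>.6)&(X<.72)&(Y>-.40)&(Y<-.2)&(Z>.02);print("behind",m.sum(),P[m].min(0),P[m].max(0))
E
```

```text
shift cm [-68.24 -53.86   1.34] spin 11.7 toolx yaw -69.8 q6 -0.1 tcp [ 0.1895 -0.5162  0.2731] tilt [-0.  0. -1.]
scene rim [array([ 509.5, -295.4]), array([149.5, 176.2]), np.float64(84.6)] [ 0.417 -0.371  0.055] [ 0.603 -0.216  0.071]
scene lid [array([ 589. , -300.5]), array([145.5,  20.1]), np.float64(85.7)] [ 0.576 -0.373  0.085] [ 0.603 -0.228  0.25 ]
behind 30 [ 0.60005048 -0.2635198   0.06781156] [ 0.60487068 -0.22924978  0.12312042]
side rim [array([ 502.9, -292.8]), array([147.3, 172.8]), np.float64(84.2)] [ 0.413 -0.373  0.055] [ 0.596 -0.215  0.072]
side lid [array([ 580.5, -299.5]), array([143.8,  17.4]), np.float64(82.7)] [ 0.568 -0.371  0.085] [ 0.598 -0.228  0.246]Traceback (most recent call last):
  File "<stdin>", line 9, in <module>
    return umr_minimum(a, axis, None, out, keepdims, initial, where)
ValueError: zero-size array to reduction operation minimum which has no identity
```

play_rows:
  increments:
    - [0, [-3.2, -2.5, 0], 0]
    - [0, [-6.4, -5, 0], 0]
    - [0, [-9.6, -7.5, 0], 0]
    - [0, [-12.8, -10, 0], 0]
    - [0, [-16, -12.5, 0], 0]

```text
clock: 1.03
tcp_pos: [0.2517, -0.3211, 0.2726]
ee_rot: [-2.574, 1.799, 0.001]
contact_force: [1.4, -1.0, 0.4]
opening: 0.0854
```

play_rows:
  increments:
    - [0, [-3.2, -2.5, 0], 0]
    - [0, [-6.4, -5, 0], 0]
    - [0, [-9.6, -7.5, 0], 0]
    - [0, [-12.8, -10, 0], 0]
    - [0, [-16, -12.5, 0], 0]

```text
clock: 1.45
tcp_pos: [0.3139, -0.126, 0.2727]
ee_rot: [-2.573, 1.8, 0.0]
contact_force: [0.6, 0.1, -0.0]
opening: 0.0856
```

play_rows:
  increments:
    - [0, [-3.2, -2.5, 0], 0]
    - [0, [-6.4, -5, 0], 0]
    - [0, [-9.6, -7.5, 0], 0]
    - [0, [-12.8, -10, 0], 0]
    - [0, [-16, -12.5, 0], 0]

```text
clock: 1.87
tcp_pos: [0.3763, 0.0694, 0.2729]
ee_rot: [-2.574, 1.799, -0.001]
contact_force: [0.5, -1.2, 0.9]
opening: 0.0853
```

play_rows:
  increments:
    - [0, [-3.2, -2.5, 0], 0]
    - [0, [-6.4, -5, 0], 0]
    - [0, [-9.6, -7.5, 0], 0]
    - [0, [-12.8, -10, 0], 0]
    - [0, [-16, -12.5, 0], 0]

```text
clock: 2.28
tcp_pos: [0.4387, 0.2648, 0.2728]
ee_rot: [-2.575, 1.799, -0.001]
contact_force: [0.6, 0.1, 0.1]
opening: 0.0854
```

```bash
python3 -c "
from go import *
go(.46,.31,.26,8.5)"
```

```text
shift cm [-3.51 -3.56  1.28] spin 11.6 toolx yaw -69.9 q6 1.65 tcp [0.4387 0.2648 0.2728] tilt [ 0.001  0.    -1.   ]
```

play_rows:
  increments:
    - [0, [-2, -2, 0], 5]
    - [0, [-3.5, -3.5, 0], 10]
    - [0, [-3.5, -3.5, 0], 11.6]
    - [0, [-3.5, -3.5, 0], 11.6]
    - [0, [-3.5, -3.5, 0], 11.6]

```text
clock: 2.7
tcp_pos: [0.4593, 0.3097, 0.2722]
ee_rot: [2.381, -2.049, 0.001]
contact_force: [-0.3, 0.4, -0.0]
opening: 0.0854
```

```bash
python3 - <<'E'
from go import *
go(.485,.314,.26,8.5)
c,P=cloud("wrist");np.savez("wrist1.npz",c=c,P=P)
cv2.imwrite("pics/wrist1.png",cv2.resize(c,(800,600),interpolation=cv2.INTER_CUBIC))
X,Y,Z=np.moveaxis(P,-1,0)
g=(X>.3)&(X<.65)&(Y>.2)&(Y<.42)&(Z>.088)&(Z<.105)
print(g.sum(),[np.round(v,1) for v in cv2.minAreaRect((P[g][:,:2]*1000).astype(np.float32))],np.median(Z[g]))
E
```

```text
shift cm [-0.04 -2.61  1.22] spin 0.1 toolx yaw -81.4 q6 1.91 tcp [0.4593 0.3097 0.2722] tilt [ 0.    -0.001 -1.   ]
2178 [array([488.9, 313.4]), array([183.4,  91.2]), np.float64(9.3)] 0.09352931481650928
```

View pics/wrist1.png

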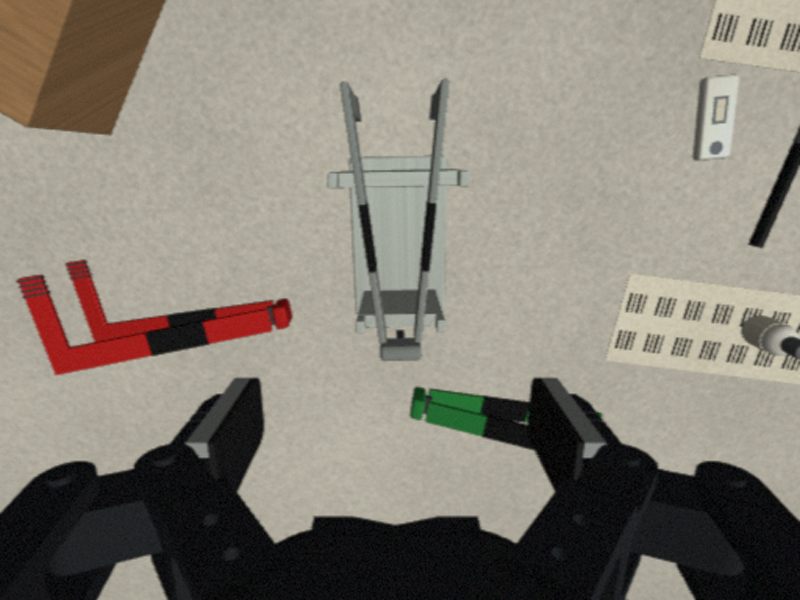

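The wrist view looks straight down on the grey tongs. The panels are at (362–376, 205–272) and (424–431, 204–270), the bow at (400,350) and the jaws at (345,83) and (445,81).

```bash
python3 - <<'E'
from go import *
s,K,Rm,e=cam("wrist")
def px(u,v,z):
    u=(u+.5)*.64-.5;v=(v+.5)*.64-.5
    d=Rm@np.array([(u-K[0,2])/K[0,0],(v-K[1,2])/K[1,1],1]);return (e+d*(z-e[2])/d[2])
pts={k:px(*v,.094) for k,v in dict(lf=(363,205),lb=(376,271),rf=(431,204),rb=(424,271),bow=(400,343),jl=(345,83),jr=(445,81)).items()}
for k,v in pts.items():print(k,v[:2].round(4))
o=(pts['lf']+pts['lb']+pts['rf']+pts['rb'])/4
ax=(pts['jl']+pts['jr'])/2-pts['bow'];yaw=np.degrees(np.arctan2(ax[1],ax[0]));u=ax/np.linalg.norm(ax)
print("origin",o.round(4),"yaw",yaw,"from bow",(o-pts['bow'])@u,"len",np.linalg.norm(ax))
f=(px(332,180,.088)+px(466,178,.088))/2;b=(px(358,325,.088)+px(444,325,.088))/2;print("ears",f,b, np.degrees(np.arctan2(*(f-b)[1::-1])))
go(o[0],o[1],.2,yaw)
E
```

```text
lf [0.5036 0.338 ]
lb [0.4615 0.3236]
rf [0.5108 0.2945]
rb [0.4663 0.2915]
bow [0.4121 0.2996]
jl [0.5736 0.358 ]
jr [0.5837 0.2987]
origin [0.4856 0.3119 0.094 ] yaw 9.78833130561288 from bow 0.07444198975586028 len 0.1689473626274336
ears [0.52302067 0.31733297 0.088     ] [0.42350377 0.30058487 0.088     ] 9.553019886784725
shift cm [ 0.12 -2.63  7.29] spin -1.3 toolx yaw -81.5 q6 1.91 tcp [0.4593 0.3092 0.2728] tilt [ 0.001  0.    -1.   ]
```

play_rows:
  increments:
    - [0, [0.1, -1.5, 2], -1.2]
    - [0, [0.1, -2.6, 5], -1.2]
    - [0, [0.1, -2.6, 8], -1.2]
    - [0, [0.1, -2.6, 11], -1.2]
    - [0, [0.1, -2.6, 11], -1.2]

```text
clock: 3.22
tcp_pos: [0.4817, 0.3093, 0.1555]
ee_rot: [2.392, -2.019, -0.007]
contact_force: [-1.5, -0.4, -1.2]
opening: 0.0854
```

play_rows:
  increments:
    - [0, [0, 0, 2], 0]
    - [0, [0, 0, 4], 0]
    - [0, [0, 0, 6], 0]
    - [0, [0, 0, 7.5], 0]
    - [0, [0, 0, 7.5], 0]

```text
clock: 3.63
tcp_pos: [0.4795, 0.3075, 0.0787]
ee_rot: [2.388, -2.016, -0.01]
contact_force: [0.1, -0.7, -0.3]
opening: 0.0851
```

```bash
python3 - <<'E'
from go import *
go(.485,.312,.087,9.7)
c,P=cloud("wrist")
cv2.imwrite("pics/wrist2.png",c)
E
```

```text
shift cm [-0.34 -0.61 -0.85] spin -0.1 toolx yaw -80.4 q6 1.87 tcp [0.4795 0.3075 0.0787] tilt [-0.016 -0.008 -1.   ]
```

View pics/wrist2.png

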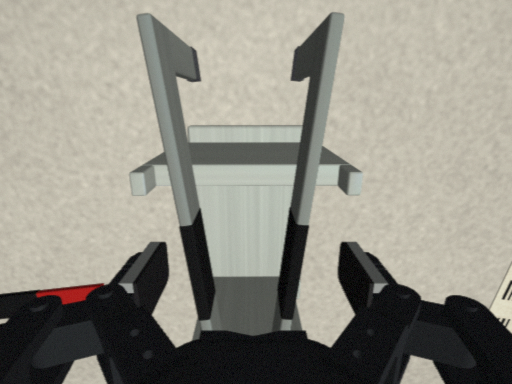

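play_rows:
  force: 25
  increments:
    - [0, [-0.2, -0.3, -0.6], 0]
    - [0, [-0.35, -0.6, -0.85], 0]
    - [0, [-0.35, -0.6, -0.85], 0]
    - [0, [-0.35, -0.6, -0.85], 0]
    - [0, [-0.35, -0.6, -0.85], 0]

```text
clock: 4.1
tcp_pos: [0.4864, 0.3129, 0.0901]
ee_rot: [2.391, -2.019, -0.007]
contact_force: [0.4, 0.1, -0.2]
opening: 0.0854
```

play_rows:
  force: 25
  increments:
    - [0.3, [0, 0, 0], 0]
    - [0.4, [0, 0, 0], 0]
    - [0.5, [0, 0, 0], 0]
    - [0.55, [0, 0, 0], 0]
    - [0.55, [0, 0, 0], 0]

```text
clock: 4.52
tcp_pos: [0.487, 0.3132, 0.0912]
ee_rot: [2.393, -2.02, -0.006]
contact_force: [-1.7, -0.5, 3.6]
opening: 0.0387
```

play_rows:
  increments:
    - [0.55, [0, 0, 0], 0]
    - [0.55, [0, 0, 0], 0]
    - [0.55, [0, 0, 0], 0]
    - [0.55, [0, 0, 0], 0]
    - [0.55, [0, 0, 0], 0]

```text
clock: 4.93
tcp_pos: [0.487, 0.3132, 0.0913]
ee_rot: [2.393, -2.02, -0.006]
contact_force: [-0.2, -0.5, 2.2]
opening: 0.0384
```

```bash
python3 - <<'E'
from go import *
go(.485,.312,.087,9.7)
c,P=cloud("wrist")
cv2.imwrite("pics/wrist3.png",c)
E
```

```text
shift cm [0.09 0.21 0.43] spin -0.1 toolx yaw -80.4 q6 1.88 tcp [0.487  0.3132 0.0913] tilt [-0.009 -0.005 -1.   ]
```

play_rows:
  increments:
    - [0.55, [0, 0, -0.7], 0]
    - [0.55, [0, 0, -2], 0]
    - [0.55, [0, 0, -3.5], 0]
    - [0.55, [0, 0, -5], 0]
    - [0.55, [0, 0, -5], 0]

```text
clock: 5.4
tcp_pos: [0.489, 0.3142, 0.1446]
ee_rot: [2.397, -2.024, -0.002]
contact_force: [0.1, 0.9, -0.7]
opening: 0.0385
```

play_rows:
  increments:
    - [0.55, [0, 0, -1.5], 0]
    - [0.55, [0, 0, -3.5], 0]
    - [0.55, [0, 0, -4], 0]
    - [0.55, [0, 0, -4], 0]
    - [0.55, [0, 0, -4], 0]

```text
clock: 5.82
tcp_pos: [0.4888, 0.3142, 0.1836]
ee_rot: [2.396, -2.023, -0.003]
contact_force: [0.1, 0.0, -1.6]
opening: 0.0384
```

```bash
python3 - <<'E'
from go import *
go(.495,-.095,.18,6)
c,P=cloud("wrist")
a=cv2.imread("pics/wrist3.png")
c2,P2=cloud("side")
cv2.imwrite("pics/w4.png",np.vstack([np.hstack([cv2.resize(c,(400,300)),cv2.resize(a,(400,300))]),cv2.resize(c2[150:342,100:356],(800,600))[:300] if 0 else cv2.resize(c2,(400,300)).repeat(2,1)]))
cv2.imwrite("pics/w4.png",np.hstack([cv2.resize(c,(400,300)),cv2.resize(c2[:,100:400],(400,300))]))
E
```

```text
shift cm [40.44  6.25  0.49] spin 3.7 toolx yaw -80.3 q6 1.88 tcp [0.4888 0.3142 0.1836] tilt [-0.005 -0.003 -1.   ]
```

View pics/w4.png

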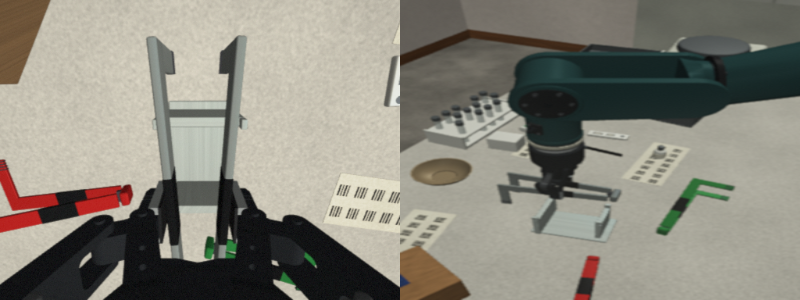

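play_rows:
  increments:
    - [0.55, [1.5, 0.2, 0], 0]
    - [0.55, [4, 0.6, 0], 0]
    - [0.55, [7, 1.1, 0], 0]
    - [0.55, [10, 1.5, 0], 0]
    - [0.55, [13, 2, 0], 0]

```text
clock: 6.33
tcp_pos: [0.4896, 0.1804, 0.1816]
ee_rot: [2.393, -2.02, -0.006]
contact_force: [0.5, -0.7, -0.4]
opening: 0.0384
```

play_rows:
  increments:
    - [0.55, [3, 0.5, 0], 0]
    - [0.55, [6, 1, 0], 0]
    - [0.55, [9, 1.5, 0], 0]
    - [0.55, [12, 1.9, 0], 0]
    - [0.55, [15, 2.3, 0], 0]

```text
clock: 6.75
tcp_pos: [0.4909, 0.0265, 0.1812]
ee_rot: [2.391, -2.019, -0.008]
contact_force: [0.5, 0.5, -1.0]
opening: 0.0383
```

play_rows:
  increments:
    - [0.55, [3, 0.5, 0], 1]
    - [0.55, [6, 1, 0], 2]
    - [0.55, [8.5, 1.4, 0], 3.3]
    - [0.55, [10, 1.6, 0], 3.3]
    - [0.55, [10, 1.6, 0], 3.3]

```text
clock: 7.17
tcp_pos: [0.4907, -0.0782, 0.1805]
ee_rot: [2.325, -2.09, -0.009]
contact_force: [0.2, 0.9, -1.3]
opening: 0.0385
```

```bash
python3 - <<'E'
from go import *
go(.496,-.094,.15,6.5)
c,P=cloud("wrist");np.savez("w5.npz",c=c,P=P)
cv2.imwrite("pics/w5.png",cv2.resize(c,(800,600),interpolation=cv2.INTER_CUBIC))
E
```

```text
shift cm [ 1.61 -0.4   3.05] spin -0.4 toolx yaw -83.9 q6 1.2 tcp [ 0.4907 -0.0782  0.1805] tilt [-0.014 -0.007 -1.   ]
```

View pics/w5.png

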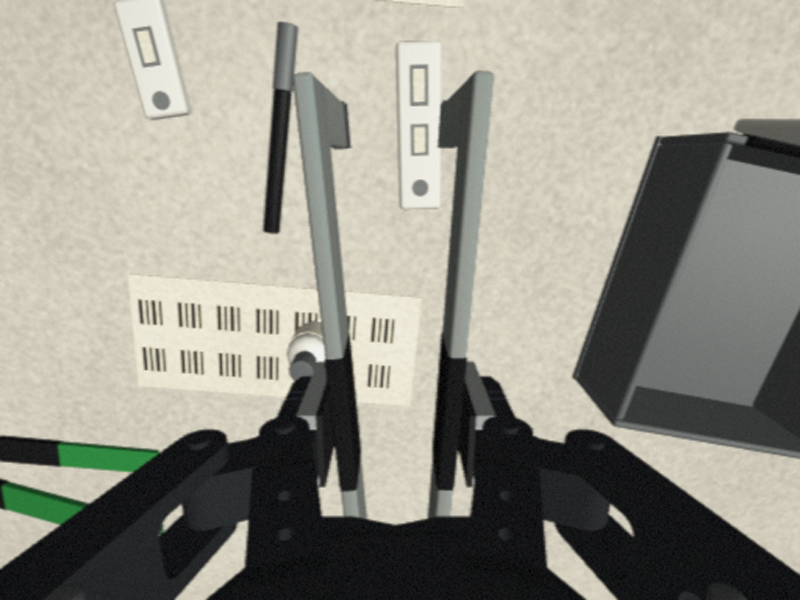

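The longer cassette shows clearly between the jaws, with two windows and corners (398,42), (438,42), (402,208), (440,208). The tongs' blade fronts are at (305,75) and (483,73).

```bash
cat > wm.py <<'E'
from go import *
def rayf():
    s,K,Rm,e=cam("wrist")
    def px(u,v,z):
        u=(u+.5)*.64-.5;v=(v+.5)*.64-.5
        d=Rm@np.array([(u-K[0,2])/K[0,0],(v-K[1,2])/K[1,1],1]);return (e+d*(z-e[2])/d[2])
    return px
E
python3 - <<'E'
from wm import *
px=rayf()
t=[px(*p,.01) for p in((398,42),(438,42),(402,208),(440,208))]
c=sum(t)/4;f=(t[0]+t[1])/2;b=(t[2]+t[3])/2;a=f-b
print("cass",c.round(4),"L",np.linalg.norm(a),"W",np.linalg.norm(t[0]-t[1]),"yaw",np.degrees(np.arctan2(a[1],a[0])))
zt=r.state()["tcp_pos"][2]-.0073
j=[px(*p,zt+.01) for p in((305,74),(490,73))]
m=(j[0]+j[1])/2;print("blade front mid",m,"w",np.linalg.norm(j[0]-j[1]))
for p in ((348,104),(440,102),(346,148),(441,147)): print(px(*p,zt-.07).round(4))
M=R.from_rotvec(r.state()["ee_rot"]).as_matrix();print("in tool",M.T@(m-r.state()["tcp_pos"]))
go(*c[:2],.1)
P=np.load("w5.npz")["P"];
for u,v in((418,60),(315,120),(445,130),(345,125)):print(P[int(v*.64),int(u*.64)].round(4))
E
```

```text
cass [ 0.5827 -0.081   0.01  ] L 0.09305889475813804 W 0.022727494927286946 yaw 8.229734994680125
blade front mid [ 0.58454522 -0.06618101  0.18344489] w 0.04299692746753597
[ 0.5838 -0.0469  0.1034]
[ 0.5885 -0.0834  0.1034]
[ 0.5671 -0.0474  0.1034]
[ 0.5717 -0.0861  0.1034]
in tool [ 0.00117499 -0.09396077 -0.00404348]
shift cm [ 1.54 -9.17  7.95] spin 0 toolx yaw -83.7 q6 1.2 tcp [ 0.491  -0.0753  0.1807] tilt [-0.014 -0.005 -1.   ]
[ 0.6198 -0.0774  0.0093]
[ 0.5726 -0.0494  0.1833]
[ 0.5768 -0.0861  0.1275]
[ 0.575  -0.0496  0.1178]
```

play_rows:
  increments:
    - [0.55, [0.8, -0.3, 1], -0.8]
    - [0.55, [1.65, -0.55, 3], -1.5]
    - [0.55, [1.65, -0.55, 5], -1.5]
    - [0.55, [1.65, -0.55, 7], -1.5]
    - [0.55, [1.65, -0.55, 7.5], -1.5]

```text
clock: 7.68
tcp_pos: [0.4945, -0.0896, 0.1015]
ee_rot: [2.356, -2.054, -0.023]
contact_force: [-1.2, 0.8, -2.2]
opening: 0.0386
```

play_rows:
  increments:
    - [0.55, [0, 0, 0], 0]
    - [0.55, [0, 0, 0], 0]
    - [0.55, [0, 0, 0], 0]
    - [0.55, [0, 0, 0], 0]
    - [0.55, [0, 0, 0], 0]

```text
clock: 8.1
tcp_pos: [0.4954, -0.0897, 0.103]
ee_rot: [2.357, -2.054, -0.019]
contact_force: [0.3, -0.1, -1.4]
opening: 0.0384
```

```bash
python3 - <<'E'
from go import *
go(.496,-.094,.08,7.5)
c,P=cloud("wrist");np.savez("w6.npz",c=c,P=P)
cv2.imwrite("pics/w6.png",cv2.resize(c[:250],(800,390),interpolation=cv2.INTER_CUBIC))
E
```

```text
shift cm [ 0.43 -0.05  2.3 ] spin 0.4 toolx yaw -82.1 q6 1.15 tcp [ 0.4954 -0.0897  0.103 ] tilt [-0.019 -0.003 -1.   ]
```

View pics/w6.png

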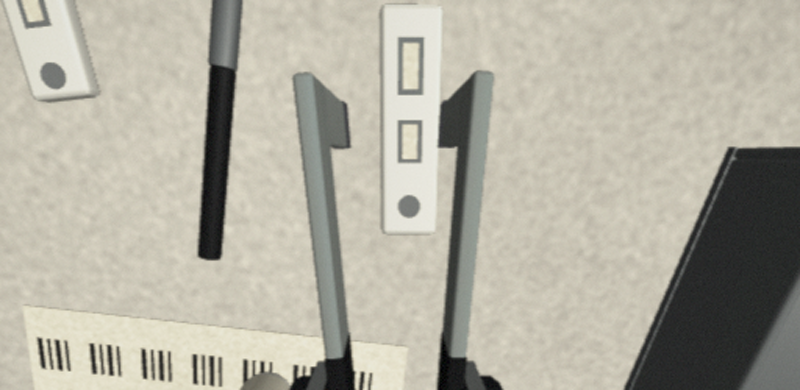

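```bash
python3 - <<'E'
from wm import *
px=rayf();k=1.0  # image 250 rows->390: same 1.5625 scale
t=[px(*p,.01) for p in((383,5),(440,6),(383,233),(435,233))]
c=sum(t)/4;f=(t[0]+t[1])/2;b=(t[2]+t[3])/2;a=f-b
print("cass",c.round(4),"L",np.linalg.norm(a),"W",np.linalg.norm(t[0]-t[1]),"yaw",np.degrees(np.arctan2(a[1],a[0])))
s=r.state();zb=s["tcp_pos"][2]-.0773
j=[px(*p,zb+h) for p,h in(((348,104),0),((440,103),0),((349,148),0),((440,147),0))]
jm=sum(j)/4;print("jaw",jm.round(4),[v[:2].round(4) for v in j])
M=R.from_rotvec(s["ee_rot"]).as_matrix();print("shift tool cm",(M.T@(c-jm)*100).round(2))
bf=(px(305,73,zb+.08)+px(486,73,zb+.08))/2;print("blade front in tool",M.T@(bf-s["tcp_pos"]))
go(.5,-.09,.08)
E
```

```text
cass [ 0.5825 -0.0836  0.01  ] L 0.09257478296593495 W 0.023120037001148674 yaw 7.786058118747876
jaw [ 0.5814 -0.0767  0.0253] [array([ 0.587 , -0.0573]), array([ 0.5924, -0.0937]), array([ 0.5704, -0.0595]), array([ 0.5759, -0.0965])]
shift tool cm [ 0.69 -0.04  1.53]
blade front in tool [-0.00055822 -0.09446842 -0.00456416]
shift cm [ 0.09 -0.53  2.25] spin 0 toolx yaw -82.2 q6 1.15 tcp [ 0.4951 -0.0897  0.1026] tilt [-0.02  -0.003 -1.   ]
```

play_rows:
  increments:
    - [0.55, [0.4, 0, 0], 0]
    - [0.55, [0.65, 0, 0], 0]
    - [0.55, [0.65, 0, 0.8], 0]
    - [0.55, [0.65, 0, 1.2], 0]
    - [0.55, [0.65, 0, 1.2], 0]

```text
clock: 8.62
tcp_pos: [0.4946, -0.096, 0.0887]
ee_rot: [2.356, -2.054, -0.025]
contact_force: [-0.4, 0.2, -1.1]
opening: 0.0383
```

play_rows:
  increments:
    - [0.55, [0, 0, 0], 0]
    - [0.55, [0, 0, 0], 0]
    - [0.55, [0, 0, 0], 0]
    - [0.55, [0, 0, 0], 0]
    - [0.55, [0, 0, 0], 0]

```text
clock: 9.03
tcp_pos: [0.4947, -0.096, 0.0889]
ee_rot: [2.356, -2.054, -0.025]
contact_force: [0.1, 0.1, -1.6]
opening: 0.0387
```

```bash
python3 - <<'E'
from go import *
go(.496,-.094,.081,7.5)
c,P=cloud("wrist")
cv2.imwrite("pics/w7.png",cv2.resize(c[20:170,150:350],(800,600),interpolation=cv2.INTER_CUBIC))
E
```

```text
shift cm [-0.18 -0.17  0.79] spin 0.3 toolx yaw -82.2 q6 1.14 tcp [ 0.4947 -0.096   0.0889] tilt [-0.022 -0.002 -1.   ]
```

View pics/w7.png

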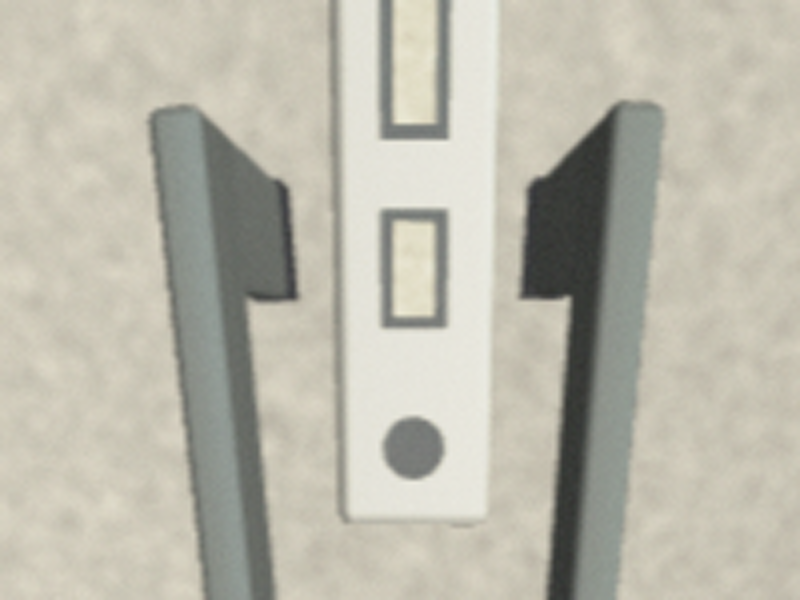

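The jaws sit either side of the cassette (inner faces at 290 and 525, cassette 340–493), nearly centred. I'll lower and squeeze.

play_rows:
  increments:
    - [0.55, [0.1, 0, 0.4], 0]
    - [0.55, [0.1, 0, 0.7], 0]
    - [0.55, [0.1, 0, 0.7], 0]
    - [0.55, [0.1, 0, 0.7], 0]
    - [0.55, [0.1, 0, 0.7], 0]

```text
clock: 9.5
tcp_pos: [0.4946, -0.097, 0.0818]
ee_rot: [2.356, -2.054, -0.025]
contact_force: [-0.3, 0.3, -0.7]
opening: 0.0385
```

play_rows:
  force: 25
  increments:
    - [0.57, [0, 0, 0], 0]
    - [0.6, [0, 0, 0], 0]
    - [0.63, [0, 0, 0], 0]
    - [0.68, [0, 0, 0], 0]
    - [0.75, [0, 0, 0], 0]

```text
clock: 9.92
tcp_pos: [0.4947, -0.097, 0.0821]
ee_rot: [2.356, -2.054, -0.025]
contact_force: [-0.4, 0.2, -0.5]
opening: 0.0316
```

play_rows:
  increments:
    - [0.75, [0, 0, 0], 0]
    - [0.75, [0, 0, 0], 0]
    - [0.75, [0, 0, 0], 0]
    - [0.75, [0, 0, 0], 0]
    - [0.75, [0, 0, 0], 0]

```text
clock: 10.33
tcp_pos: [0.4948, -0.097, 0.0821]
ee_rot: [2.356, -2.054, -0.024]
contact_force: [-0.2, -0.6, -1.2]
opening: 0.0318
```

play_rows:
  increments:
    - [0.75, [0, 0, -0.5], 0]
    - [0.75, [0, 0, -1.5], 0]
    - [0.75, [0, 0, -3], 0]
    - [0.75, [0, 0, -5], 0]
    - [0.75, [0, 0, -7], 0]

```text
clock: 10.75
tcp_pos: [0.4961, -0.0968, 0.1532]
ee_rot: [2.356, -2.054, -0.025]
contact_force: [-0.7, -0.9, -1.3]
opening: 0.0316
```

play_rows:
  increments:
    - [0.75, [0, 0, -1.5], 0]
    - [0.75, [0, 0, -2.5], 0]
    - [0.75, [0, 0, -3], 0]
    - [0.75, [0, 0, -3], 0]
    - [0.75, [0, 0, -3], 0]

```text
clock: 11.17
tcp_pos: [0.4965, -0.0967, 0.1827]
ee_rot: [2.355, -2.054, -0.026]
contact_force: [-0.9, -0.9, -2.1]
opening: 0.0316
```

```bash
python3 - <<'E'
from go import *
# bin centre ~(.503,-.293) yaw -5.5 ; cassette centre 0.086 ahead of TCP
y=-5.5;th=np.radians(y);go(.503-.088*np.cos(th),-.293-.088*np.sin(th),.185,y)
c,P=cloud("wrist");np.savez("w8.npz",c=c,P=P)
c2,_=cloud("side")
cv2.imwrite("pics/w8.png",np.hstack([cv2.resize(c,(400,300)),cv2.resize(c2[60:300,100:420],(400,300))]))
E
```

```text
shift cm [ 1.751e+01  1.059e+01 -1.000e-02] spin 13.3 toolx yaw -82.2 q6 1.13 tcp [ 0.4965 -0.0967  0.1827] tilt [-0.024 -0.001 -1.   ]
```

View pics/w8.png

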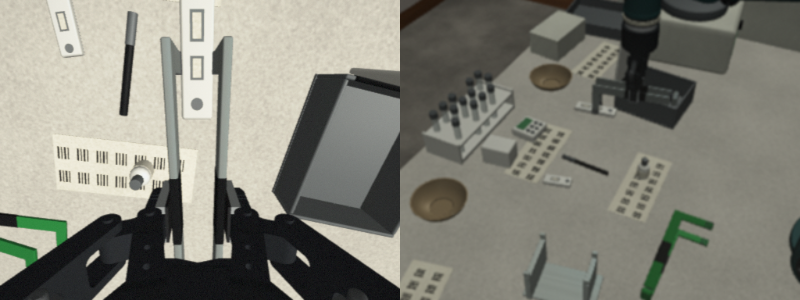

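Cassette held up in the tongs. I'll back off towards the robot, then go sideways to the bin.

play_rows:
  increments:
    - [0.75, [0, 1.5, 0], 0]
    - [0.75, [0.3, 4, 0], 0]
    - [0.75, [1, 6.5, 0], 0]
    - [0.75, [2.5, 8.5, 0], 0]
    - [0.75, [4.5, 9.5, 0], 0]

```text
clock: 11.68
tcp_pos: [0.4056, -0.1534, 0.1828]
ee_rot: [2.355, -2.051, -0.034]
contact_force: [0.8, -0.3, -1.1]
opening: 0.0315
```

play_rows:
  increments:
    - [0.75, [2.5, 0.5, 0], 1.5]
    - [0.75, [5, 1, 0], 4]
    - [0.75, [7.5, 1, 0], 7]
    - [0.75, [10, 1, 0], 10]
    - [0.75, [11.5, 1, 0], 13]

```text
clock: 12.1
tcp_pos: [0.4109, -0.2706, 0.1811]
ee_rot: [2.101, -2.306, -0.033]
contact_force: [-0.3, -0.1, -0.7]
opening: 0.0315
```

play_rows:
  increments:
    - [0.75, [0.5, 0, 0], 0]
    - [0.75, [0.5, 0, 0], 0]
    - [0.75, [0.5, 0, 0], 0]
    - [0.75, [0.5, 0, 0], 0]
    - [0.75, [0.5, 0, 0], 0]

```text
clock: 12.52
tcp_pos: [0.4103, -0.2745, 0.181]
ee_rot: [2.103, -2.305, -0.034]
contact_force: [-0.1, 0.9, -1.7]
opening: 0.0316
```

```bash
python3 - <<'E'
from go import *
y=-5.5;th=np.radians(y);go(.503-.088*np.cos(th),-.293-.088*np.sin(th),.11,y)
c,P=cloud("wrist");np.savez("w9.npz",c=c,P=P)
cv2.imwrite("pics/w9.png",cv2.resize(c,(800,600)))
X,Y,Z=np.moveaxis(P,-1,0)
m=(Z>.057)&(Z<.072)&(X<.62)&(Y<-.15);print("rim",P[m].min(0),P[m].max(0),m.sum(),cv2.minAreaRect((P[m][:,:2]*1000).astype(np.float32)))
m=(Z>.085)&(Z<.135)&(c.min(-1)>150);print("cass",m.sum(),cv2.minAreaRect((P[m][:,:2]*1000).astype(np.float32)),Z[m].mean())
E
```

```text
shift cm [ 0.95 -0.81  7.08] spin 0.3 toolx yaw -95.2 q6 0.97 tcp [ 0.4103 -0.2745  0.181 ] tilt [-0.031  0.002 -1.   ]
rim [ 0.41406847 -0.36649305  0.05700156] [ 0.55645339 -0.21639222  0.06691761] 3943 ((485.1913757324219, -291.36822509765625), (140.74835205078125, 131.0216064453125), 84.6839828491211)
cass 5401 ((495.29461669921875, -281.2221374511719), (24.855613708496094, 88.27450561523438), 84.76239013671875) 0.10765020635480287
```

View pics/w9.png

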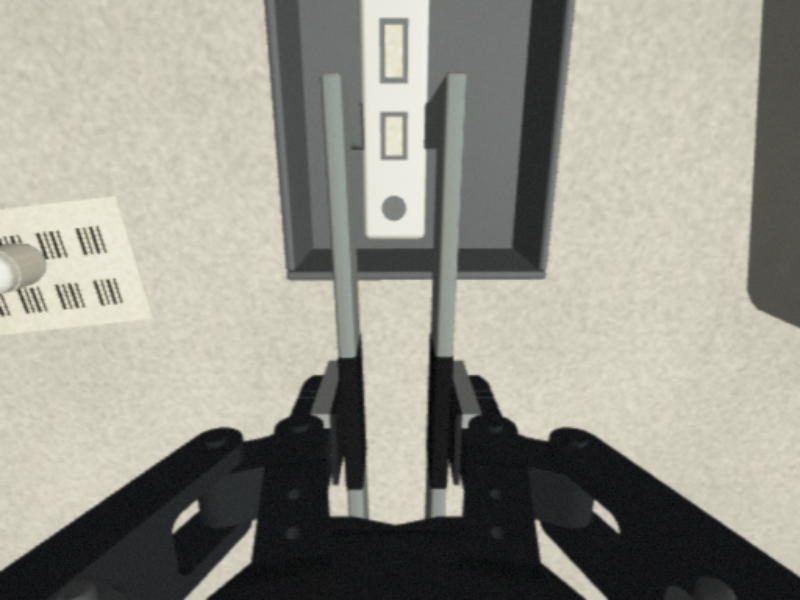

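play_rows:
  increments:
    - [0.75, [0.6, -0.3, 0.3], 0]
    - [0.75, [1, -0.5, 1.5], 0]
    - [0.75, [1, -0.5, 3], 0]
    - [0.75, [1, -0.5, 4.5], 0]
    - [0.75, [1, -0.5, 5], 0]

```text
clock: 12.98
tcp_pos: [0.4117, -0.284, 0.1275]
ee_rot: [2.102, -2.304, -0.042]
contact_force: [-0.1, 0.3, -1.1]
opening: 0.0314
```

play_rows:
  increments:
    - [0.75, [0, 0, 1], 0]
    - [0.75, [0, 0, 1.8], 0]
    - [0.75, [0, 0, 2], 0]
    - [0.75, [0, 0, 2], 0]
    - [0.75, [0, 0, 2], 0]

```text
clock: 13.4
tcp_pos: [0.4113, -0.2841, 0.1079]
ee_rot: [2.102, -2.304, -0.041]
contact_force: [-0.1, 0.6, -1.2]
opening: 0.0316
```

```bash
python3 - <<'E'
from go import *
go(.415,-.284,.108,-5.5)
c,P=cloud("wrist")
X,Y,Z=np.moveaxis(P,-1,0)
m=(Z>.01)&(Z<.065)&(c.min(-1)>150)&(X>.43)&(X<.57)&(abs(Y+.29)<.06);print("cass",m.sum(),cv2.minAreaRect((P[m][:,:2]*1000).astype(np.float32)),Z[m].mean())
E
```

```text
shift cm [-0.05 -0.37 -0.02] spin 0.3 toolx yaw -95.2 q6 0.96 tcp [ 0.4113 -0.2841  0.1079] tilt [-0.034  0.004 -0.999]
cass 5918 ((495.8445739746094, -290.4974365234375), (25.42568588256836, 88.49603271484375), 84.68621826171875) 0.03420683160105509
```

play_rows:
  increments:
    - [0.7, [0, 0, 0], 0]
    - [0.66, [0, 0, 0], 0]
    - [0.62, [0, 0, 0], 0]
    - [0.58, [0, 0, 0], 0]
    - [0.55, [0, 0, 0], 0]

```text
clock: 13.87
tcp_pos: [0.4116, -0.2844, 0.1086]
ee_rot: [2.103, -2.304, -0.039]
contact_force: [-0.1, 0.1, -1.0]
opening: 0.0387
```

play_rows:
  increments:
    - [0.54, [0, 0, 0], 0]
    - [0.54, [0, 0, 0], 0]
    - [0.54, [0, 0, 0], 0]
    - [0.54, [0, 0, 0], 0]
    - [0.54, [0, 0, 0], 0]

```text
clock: 14.28
tcp_pos: [0.4116, -0.2843, 0.1085]
ee_rot: [2.103, -2.304, -0.039]
contact_force: [-0.1, -0.4, -0.7]
opening: 0.0391
```

```bash
python3 - <<'E'
from go import *
go(.4865,.3129,.16,9.7)
c,P=cloud("wrist")
X,Y,Z=np.moveaxis(P,-1,0)
m=(Z>.0)&(Z<.065)&(c.min(-1)>150)&(X>.43)&(X<.57)&(abs(Y+.29)<.06);print("cass",m.sum(),cv2.minAreaRect((P[m][:,:2]*1000).astype(np.float32)),Z[m].mean(), r.state()["opening"])
E
```

```text
shift cm [-60.16  -1.84  -5.18] spin -14.9 toolx yaw -95.2 q6 0.96 tcp [ 0.4116 -0.2843  0.1085] tilt [-0.033  0.004 -0.999]
cass 5490 ((489.62164306640625, -306.35791015625), (58.301849365234375, 113.93302917480469), 84.48956298828125) 0.014240956277839724 0.039371856456215236
```

The cassette is on the bin floor (top at about 14 mm). Lifting the tongs out and returning to the stand.

play_rows:
  increments:
    - [0.54, [0, 0, -1], 0]
    - [0.54, [0, 0, -3.5], 0]
    - [0.54, [0, 0, -6], 0]
    - [0.54, [0, 0, -8], 0]
    - [0.54, [0, 0, -8], 0]

```text
clock: 14.75
tcp_pos: [0.4165, -0.2864, 0.1948]
ee_rot: [2.104, -2.305, -0.022]
contact_force: [0.3, -0.8, 0.4]
opening: 0.0397
```

play_rows:
  increments:
    - [0.54, [-1.5, 0, 0], 0]
    - [0.54, [-4, 0, 0], 0]
    - [0.54, [-7, 0, 0], 0]
    - [0.54, [-10, 0, 0], 0]
    - [0.54, [-13, 0, 0], 0]

```text
clock: 15.17
tcp_pos: [0.4275, -0.1548, 0.1928]
ee_rot: [2.103, -2.306, -0.025]
contact_force: [-0.3, 1.2, -1.5]
opening: 0.0396
```

play_rows:
  increments:
    - [0.54, [-3, 0, 0], 0]
    - [0.54, [-6, 0, 0], 0]
    - [0.54, [-9, 0, 0], 0]
    - [0.54, [-12, 0, 0], 0]
    - [0.54, [-15, 0, 0], 0]

```text
clock: 15.58
tcp_pos: [0.4401, -0.0031, 0.1911]
ee_rot: [2.103, -2.305, -0.028]
contact_force: [0.4, -0.1, -1.2]
opening: 0.0395
```

play_rows:
  increments:
    - [0.54, [-3, 0, 0], 0]
    - [0.54, [-6, 0, 0], 0]
    - [0.54, [-9, 0, 0], 0]
    - [0.54, [-11.5, 0, 0], 0]
    - [0.54, [-14, 0, 0], 0]

```text
clock: 16.0
tcp_pos: [0.4515, 0.1384, 0.1894]
ee_rot: [2.103, -2.302, -0.03]
contact_force: [1.4, 0.6, -1.8]
opening: 0.0391
```

play_rows:
  increments:
    - [0.54, [-2.5, 0, 0], -3]
    - [0.54, [-5, 0, 0], -6]
    - [0.54, [-7.5, 0, 0], -9]
    - [0.54, [-8, 0, 0], -12]
    - [0.54, [-8, 0, 0], -14.5]

```text
clock: 16.42
tcp_pos: [0.4572, 0.2203, 0.1876]
ee_rot: [2.383, -2.012, -0.038]
contact_force: [-0.6, -0.6, -1.3]
opening: 0.0393
```

play_rows:
  increments:
    - [0.54, [0, 0, 0], 0]
    - [0.54, [0, 0, 0], 0]
    - [0.54, [0, 0, 0], 0]
    - [0.54, [0, 0, 0], 0]
    - [0.54, [0, 0, 0], 0]

```text
clock: 16.83
tcp_pos: [0.457, 0.22, 0.1875]
ee_rot: [2.382, -2.013, -0.038]
contact_force: [-0.4, 0.6, -1.0]
opening: 0.039
```

```bash
python3 - <<'E'
from go import *
go(.4865,.3129,.125,9.7)
c,P=cloud("wrist");np.savez("w11.npz",c=c,P=P)
X,Y,Z=np.moveaxis(P,-1,0)
t=r.state()["tcp_pos"][2]
m=(Z>t-.012)&(Z<t+.012)&(Y>.2)&(Y<.42)&(X>t*0+.515);print("blades",m.sum(),P[m].min(0),P[m].max(0),cv2.minAreaRect((P[m][:,:2]*1000).astype(np.float32)))
m=(Z>.07)&(Z<.095)&(Y>.2)&(Y<.42)&(X>.4);print("stand",m.sum(),cv2.minAreaRect((P[m][:,:2]*1000).astype(np.float32)))
E
```

```text
shift cm [-8.64 -4.66  6.13] spin -0.1 toolx yaw -80.4 q6 1.73 tcp [0.457  0.22   0.1875] tilt [-0.034 -0.002 -0.999]
blades 3395 [0.515038  0.2083596 0.175595 ] [0.55429056 0.26067748 0.1909418 ] ((531.94775390625, 234.75856018066406), (39.75865936279297, 48.80177688598633), 6.858071327209473)
stand 2769 ((471.0781555175781, 314.4842224121094), (112.32573699951172, 82.65736389160156), 9.389681816101074)
```

play_rows:
  increments:
    - [0.54, [-2.5, -1.5, 0], 0]
    - [0.54, [-5.5, -3, 0], 0]
    - [0.54, [-8, -4.3, 0], 0]
    - [0.54, [-8.6, -4.6, 0], 0]
    - [0.54, [-8.6, -4.6, 0], 0]

```text
clock: 17.3
tcp_pos: [0.4884, 0.3138, 0.1859]
ee_rot: [2.383, -2.011, -0.039]
contact_force: [-0.1, -0.1, -0.6]
opening: 0.0395
```

play_rows:
  increments:
    - [0.54, [0, 0, 1], 0]
    - [0.54, [0, 0, 3], 0]
    - [0.54, [0, 0, 5], 0]
    - [0.54, [0, 0, 6], 0]
    - [0.54, [0, 0, 6], 0]

```text
clock: 17.72
tcp_pos: [0.4841, 0.3115, 0.1221]
ee_rot: [2.377, -2.008, -0.043]
contact_force: [-0.3, -1.0, -1.7]
opening: 0.0393
```

play_rows:
  increments:
    - [0.54, [0, 0, 0], 0]
    - [0.54, [0, 0, 0], 0]
    - [0.54, [0, 0, 0], 0]
    - [0.54, [0, 0, 0], 0]
    - [0.54, [0, 0, 0], 0]

```text
clock: 18.13
tcp_pos: [0.4847, 0.3117, 0.1232]
ee_rot: [2.378, -2.009, -0.042]
contact_force: [-0.0, 0.4, -0.2]
opening: 0.0395
```

```bash
python3 - <<'E'
from go import *
go(.4865,.3129,.092,9.7)
c,P=cloud("wrist");np.savez("w12.npz",c=c,P=P)
X,Y,Z=np.moveaxis(P,-1,0)
m=(Z>.108)&(Z<.15)&(Y>.2)&(Y<.42)&(X>.525);print("blades",m.sum(),P[m].max(0),cv2.minAreaRect((P[m][:,:2]*1000).astype(np.float32)))
m=(Z>.07)&(Z<.092)&(Y>.2)&(Y<.42)&(X>.51)&(X<.54);print("front upright",m.sum(),cv2.minAreaRect((P[m][:,:2]*1000).astype(np.float32)))
cv2.imwrite("pics/w12.png",cv2.resize(c,(800,600)))
E
```

```text
shift cm [-0.08 -0.32  3.11] spin -0.1 toolx yaw -80.4 q6 1.87 tcp [0.4847 0.3117 0.1232] tilt [-0.039 -0.004 -0.999]
blades 5014 [0.58192256 0.3525326  0.12670662] ((550.820068359375, 325.5106201171875), (57.49867630004883, 48.83433532714844), 6.776844024658203)
front upright 2460 ((522.571044921875, 318.51202392578125), (10.54317569732666, 92.25131225585938), 9.676736831665039)
```

View pics/w12.png

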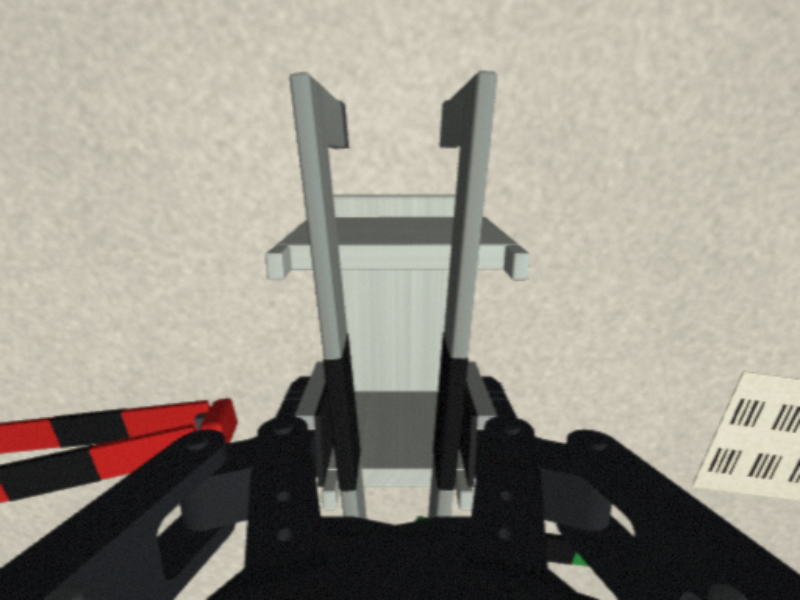

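The tongs hang centred over the stand, between the ears at (280,262) and (518,262). That was the last picture the viewer will show, so the rest goes by numbers. Lowering and releasing.

play_rows:
  increments:
    - [0.54, [0, 0, 0.6], 0]
    - [0.54, [0, 0, 1.4], 0]
    - [0.54, [0, 0, 2.2], 0]
    - [0.54, [0, 0, 2.8], 0]
    - [0.54, [0, 0, 3], 0]

```text
clock: 18.6
tcp_pos: [0.4824, 0.3111, 0.0913]
ee_rot: [2.375, -2.007, -0.044]
contact_force: [-2.1, -1.9, 4.2]
opening: 0.0396
```

play_rows:
  increments:
    - [0.54, [0, 0, 0], 0]
    - [0.54, [0, 0, 0], 0]
    - [0.54, [0, 0, 0], 0]
    - [0.54, [0, 0, 0], 0]
    - [0.54, [0, 0, 0], 0]

```text
clock: 19.02
tcp_pos: [0.4825, 0.3112, 0.0914]
ee_rot: [2.376, -2.007, -0.044]
contact_force: [0.3, -0.5, -0.6]
opening: 0.0392
```

play_rows:
  increments:
    - [0.5, [0, 0, 0], 0]
    - [0.45, [0, 0, 0], 0]
    - [0.4, [0, 0, 0], 0]
    - [0.2, [0, 0, 0], 0]
    - [0, [0, 0, 0], 0]

```text
clock: 19.43
tcp_pos: [0.4826, 0.3113, 0.0915]
ee_rot: [2.376, -2.007, -0.044]
contact_force: [0.5, 0.6, -0.8]
opening: 0.0735
```

play_rows:
  increments:
    - [0, [0, 0, 0], 0]
    - [0, [0, 0, 0], 0]
    - [0, [0, 0, 0], 0]
    - [0, [0, 0, 0], 0]
    - [0, [0, 0, 0], 0]

```text
clock: 19.85
tcp_pos: [0.4826, 0.3113, 0.0915]
ee_rot: [2.376, -2.007, -0.044]
contact_force: [0.4, -0.1, -0.9]
opening: 0.0853
```

play_rows:
  increments:
    - [0, [0, 0, -1], 0]
    - [0, [0, 0, -4], 0]
    - [0, [0, 0, -8], 0]
    - [0, [0, 0, -12], 0]
    - [0, [0, 0, -15], 0]

```text
clock: 20.27
tcp_pos: [0.4894, 0.3124, 0.2462]
ee_rot: [2.379, -2.01, -0.041]
contact_force: [0.8, -0.2, 0.4]
opening: 0.0852
```

play_rows:
  increments:
    - [0, [0, 0, -3], 0]
    - [0, [0, 0, -5], 0]
    - [0, [0, 0, -5], 0]
    - [0, [0, 0, -5], 0]
    - [0, [0, 0, -5], 0]

```text
clock: 20.68
tcp_pos: [0.4909, 0.3124, 0.2955]
ee_rot: [2.378, -2.009, -0.041]
contact_force: [-0.3, 0.7, -0.7]
opening: 0.0856
```

```bash
python3 - <<'E'
from go import *
for n in("side","wrist"):
    c,P=cloud(n);X,Y,Z=np.moveaxis(P,-1,0)
    m=(X>.38)&(X<.65)&(Y>.2)&(Y<.42)&(Z>.089)&(Z<.105);print(n,m.sum(),cv2.minAreaRect((P[m][:,:2]*1000).astype(np.float32)),np.percentile(Z[m],[5,50,95]).round(4))
    for lo,hi in((.42,.46),(.54,.57)):
        k=m&(X>lo)&(X<hi);print(k.sum(),np.median(Z[k]) if k.any() else None)
    m=(abs(X-.585)<.05)&(Y>-.39)&(Y<-.2)&(Z>.09)&(Z<.27);print("lid",m.sum(),(P[m].min(0).round(3),P[m].max(0).round(3)) if m.any() else 0)
go(.68,-.30,.24,-5.5); print(r.state()["qpos"].round(2))
E
```

```text
side 515 ((483.2442932128906, 310.5059509277344), (184.0932159423828, 65.4773941040039), 10.304722785949707) [0.0894 0.0922 0.0946]
109 0.0921248169867166
71 0.09188214032750774
lid 285 (array([ 0.578, -0.366,  0.09 ]), array([ 0.597, -0.228,  0.187]))
wrist 1688 ((485.2695617675781, 323.3962097167969), (186.0175323486328, 68.60663604736328), 4.277344226837158) [0.0912 0.0936 0.0948]
286 0.09353576651886247
310 0.09355044435867158
lid 0 0
shift cm [63.54 -8.65  4.95] spin 15.1 toolx yaw -80.4 q6 1.87 tcp [0.4906 0.3122 0.294 ] tilt [-0.041 -0.005 -0.999]
[0.46 0.18 1.19 0.01 1.81 1.87]
```

Tongs are back and level (top at 0.0935 m at both ends, position within about 3 mm of the original). Now behind the lid.

play_rows:
  increments:
    - [1, [3, -0.3, 0], 0]
    - [1, [6.5, -0.7, 0], 0]
    - [1, [10, -1, 0], 0]
    - [1, [13.5, -1.4, 0], 0]
    - [1, [17, -1.7, 0], 0]

```text
clock: 21.2
tcp_pos: [0.5354, 0.146, 0.2911]
ee_rot: [2.375, -2.005, -0.047]
contact_force: [1.0, -0.0, -0.4]
opening: 0.0251
```

play_rows:
  increments:
    - [1, [3.5, -0.3, 0], 0]
    - [1, [7, -0.7, 0], 0]
    - [1, [10.5, -1, 0], 0]
    - [1, [14, -1.4, 0], 0]
    - [1, [17.5, -1.7, 0], 0]

```text
clock: 21.62
tcp_pos: [0.5811, -0.0253, 0.2881]
ee_rot: [2.374, -2.004, -0.051]
contact_force: [0.9, 0.9, 0.1]
opening: 0.0
```

play_rows:
  increments:
    - [1, [3.5, -0.5, 0], 3]
    - [1, [7, -1, 0], 6]
    - [1, [10, -1.5, 0], 9]
    - [1, [12.5, -1.7, 0], 12]
    - [1, [14, -1.7, 0], 15]

```text
clock: 22.03
tcp_pos: [0.6211, -0.1634, 0.2838]
ee_rot: [2.081, -2.297, -0.049]
contact_force: [-0.3, -0.2, -0.7]
opening: -0.0
```

play_rows:
  increments:
    - [1, [0, 0, 0], 0]
    - [1, [0, 0, 0], 0]
    - [1, [0, 0, 0], 0]
    - [1, [0, 0, 0], 0]
    - [1, [0, 0, 0], 0]

```text
clock: 22.45
tcp_pos: [0.621, -0.162, 0.284]
ee_rot: [2.084, -2.295, -0.049]
contact_force: [0.1, 0.3, 0.8]
opening: -0.0002
```

```bash
python3 - <<'E'
from go import *
go(.66,-.307,.23,-5.5); print(r.state()["qpos"].round(2))
for n in("scene","side"):
    c,P=cloud(n);X,Y,Z=np.moveaxis(P,-1,0)
    m=(abs(X-.585)<.04)&(Y>-.37)&(Y<-.225)&(Z>.08)&(Z<.26);q=P[m];print(n,m.sum(),q.min(0).round(3),q.max(0).round(3),np.polyfit(q[:,2],q[:,0]+.09*(q[:,1]+.3),1))
E
```

```text
shift cm [14.01 -5.55  5.26] spin -0.0 toolx yaw -95.5 q6 1.33 tcp [ 0.621 -0.162  0.284] tilt [-0.052 -0.004 -0.999]
[-0.33  0.33  1.03 -0.02  1.83  1.33]
scene 648 [ 0.575 -0.37   0.08 ] [ 0.603 -0.227  0.249] [-0.09662498  0.60658197]
side 796 [ 0.569 -0.369  0.08 ] [ 0.597 -0.227  0.246] [-0.07358777  0.59407165]
```

play_rows:
  increments:
    - [1, [0, -2.5, -0.3], 0]
    - [1, [2, -5, -0.5], 0]
    - [1, [5, -6, -0.5], 0]
    - [1, [9, -6, -0.5], 0]
    - [1, [13, -6, -0.5], 0]

```text
clock: 22.97
tcp_pos: [0.6694, -0.2969, 0.2871]
ee_rot: [2.088, -2.291, -0.048]
contact_force: [0.8, -0.1, -0.7]
opening: 0.0001
```

play_rows:
  increments:
    - [1, [1, 0, 0], 0]
    - [1, [1, 0, 0], 0]
    - [1, [1, 0, 0], 0]
    - [1, [1, 0, 0], 0]
    - [1, [1, 0, 0], 0]

```text
clock: 23.38
tcp_pos: [0.669, -0.3047, 0.288]
ee_rot: [2.091, -2.289, -0.048]
contact_force: [0.3, 0.2, 0.3]
opening: 0.0
```

```bash
python3 - <<'E'
from go import *
go(.655,-.307,.222,-5.5); print(r.state()["qpos"].round(2))
E
```

```text
shift cm [0.3  1.04 6.67] spin 0.3 toolx yaw -95.2 q6 1.16 tcp [ 0.669  -0.3047  0.288 ] tilt [-0.051 -0.005 -0.999]
[-0.49  0.56  0.69 -0.03  1.93  1.16]
```

play_rows:
  increments:
    - [1, [0.3, 0, 1.5], 0]
    - [1, [0.3, 0, 3.5], 0]
    - [1, [0.3, 0, 5.5], 0]
    - [1, [0.3, 0, 6.5], 0]
    - [1, [0.3, 0, 6.5], 0]

```text
clock: 23.8
tcp_pos: [0.6647, -0.3058, 0.2195]
ee_rot: [2.092, -2.285, -0.057]
contact_force: [-0.0, 0.8, -1.2]
opening: -0.0001
```

play_rows:
  increments:
    - [1, [0, 0, 0], 0]
    - [1, [0, 1, 0], 0]
    - [1, [0, 2.5, 0], 0]
    - [1, [0, 4, 0.3], 0]
    - [1, [0, 5, 0.4], 0]

```text
clock: 24.22
tcp_pos: [0.6145, -0.3011, 0.2207]
ee_rot: [2.093, -2.286, -0.053]
contact_force: [0.1, 0.1, 0.5]
opening: 0.0002
```

```bash
python3 - <<'E'
from go import *
go(.605,-.307,.215,-5.5); print(r.state()["contact_force"].round(1))
for n in("side",):
    c,P=cloud(n);X,Y,Z=np.moveaxis(P,-1,0)
    m=(X>.46)&(X<.62)&(Y>-.37)&(Y<-.235)&(Z>.085)&(Z<.26);q=P[m];print(n,m.sum(),q.min(0).round(3),q.max(0).round(3),np.polyfit(q[:,2],q[:,0]+.09*(q[:,1]+.3),1))
E
```

```text
shift cm [0.66 0.86 0.63] spin 0.5 toolx yaw -95.0 q6 1.13 tcp [ 0.6145 -0.3011  0.2207] tilt [-0.054 -0.003 -0.999]
[0.1 0.1 0.5]
side 846 [ 0.568 -0.368  0.085] [ 0.62  -0.235  0.26 ] [0.05472649 0.57525679]
```

play_rows:
  increments:
    - [1, [0.4, 2, 0.3], 0]
    - [1, [0.5, 4, 0.8], 0]
    - [1, [0.5, 5.5, 1.4], 0]
    - [1, [0.5, 7, 2.1], 0]
    - [1, [0.5, 8.3, 2.9], 0]

```text
clock: 24.68
tcp_pos: [0.5295, -0.2992, 0.1997]
ee_rot: [2.094, -2.287, -0.045]
contact_force: [0.8, 0.0, 1.3]
opening: -0.0001
```

```bash
python3 - <<'E'
from go import *
go(.489,-.30,.152,-5.5); print(r.state()["contact_force"].round(1))
for n in("side","scene"):
    c,P=cloud(n);X,Y,Z=np.moveaxis(P,-1,0)
    m=(X>.4)&(X<.6)&(Y>-.26)&(Y<-.235)&(Z>.08)&(Z<.26);q=P[m];print(n,m.sum(),q.min(0).round(3),q.max(0).round(3),np.polyfit(q[:,0],q[:,2],1))
E
```

```text
shift cm [0.39 3.79 4.97] spin 0.5 toolx yaw -95.0 q6 1.07 tcp [ 0.5295 -0.2992  0.1997] tilt [-0.05  -0.006 -0.999]
[0.8 0.  1.3]
side 84 [ 0.498 -0.26   0.082] [ 0.588 -0.236  0.26 ] [-1.47842051  0.99738336]
scene 229 [ 0.499 -0.26   0.081] [ 0.594 -0.235  0.26 ] [-1.47565571  0.96383   ]
```

play_rows:
  increments:
    - [1, [0, 1, 1], 0]
    - [1, [0, 2, 2.2], 0]
    - [1, [0, 3, 3.6], 0]
    - [1, [0, 3.8, 5], 0]
    - [1, [0, 4.3, 6.3], 0]

```text
clock: 25.2
tcp_pos: [0.4829, -0.2956, 0.1386]
ee_rot: [2.092, -2.287, -0.048]
contact_force: [-0.2, -0.1, 1.8]
opening: 0.0002
```

```bash
python3 - <<'E'
from go import *
go(.470,-.30,.091,-5.5); print(r.state()["contact_force"].round(1))
for n in("side","scene"):
    c,P=cloud(n);X,Y,Z=np.moveaxis(P,-1,0)
    m=(X>.4)&(X<.59)&(Y>-.26)&(Y<-.235)&(Z>.07)&(Z<.2);q=P[m];print(n,m.sum(),q.min(0).round(3),q.max(0).round(3),np.polyfit(q[:,0],q[:,2],1))
E
```

```text
shift cm [0.5  1.01 4.83] spin 0.4 toolx yaw -95.1 q6 1.03 tcp [ 0.4829 -0.2956  0.1386] tilt [-0.052 -0.005 -0.999]
[-0.2 -0.1  1.8]
side 251 [ 0.433 -0.26   0.07 ] [ 0.59  -0.235  0.199] [-0.52095619  0.3813246 ]
scene 224 [ 0.439 -0.26   0.073] [ 0.59  -0.235  0.2  ] [-0.46569657  0.35192977]
```

play_rows:
  increments:
    - [1, [0.4, 0.4, 1], 0]
    - [1, [0.4, 0.8, 2], 0]
    - [1, [0.4, 1, 3], 0]
    - [1, [0.4, 1, 3.8], 0]
    - [1, [0.4, 1, 4.3], 0]

```text
clock: 25.72
tcp_pos: [0.4685, -0.2978, 0.0932]
ee_rot: [2.091, -2.286, -0.058]
contact_force: [-5.9, 3.7, 28.7]
opening: 0.0003
```

play_rows:
  increments:
    - [1, [0, 0, 0.1], 0]
    - [1, [0, 0, 0.2], 0]
    - [1, [0, 0, 0.3], 0]
    - [1, [0, 0, 0.3], 0]
    - [1, [0, 0, 0.3], 0]

```text
clock: 26.13
tcp_pos: [0.4685, -0.2978, 0.0935]
ee_rot: [2.091, -2.286, -0.057]
contact_force: [-5.0, 3.4, 14.8]
opening: -0.0
```

```bash
cat > lid.py <<'E'
from go import *
print(r.state()["tcp_pos"].round(4),r.state()["contact_force"].round(1))
for n in("side","scene"):
    c,P=cloud(n);X,Y,Z=np.moveaxis(P,-1,0)
    m=(X>.425)&(X<.575)&(Y>-.26)&(Y<-.235)&(Z>.045)&(Z<.12);q=P[m];print(n,m.sum(),q.min(0).round(3),q.max(0).round(3),np.polyfit(q[:,0],q[:,2],1),np.median(q[:,2]))
E
python3 lid.py
```

```text
[ 0.4685 -0.2978  0.0935] [-5.   3.4 14.8]
side 230 [ 0.426 -0.26   0.047] [ 0.575 -0.235  0.075] [-0.00464747  0.07259431] 0.07034109486174284
scene 166 [ 0.426 -0.26   0.059] [ 0.574 -0.235  0.077] [-0.00092003  0.07234222] 0.07190537309936668
```

The lid is flat (slope below 0.005) and seated, with about 15 N on it. I'll retreat up and check everything.

play_rows:
  increments:
    - [1, [0, 0, -1], 0]
    - [1, [0, 0, -3], 0]
    - [1, [0, 0, -6], 0]
    - [1, [0, 0, -9], 0]
    - [1, [0, 0, -12], 0]

```text
clock: 26.65
tcp_pos: [0.4751, -0.2972, 0.2138]
ee_rot: [2.091, -2.286, -0.059]
contact_force: [-0.2, -0.5, 0.2]
opening: 0.0001
```

play_rows:
  increments:
    - [1, [0, 1, 0], 0]
    - [1, [0, 4, 0], 0]
    - [1, [0, 7, 0], 0]
    - [1, [0, 8, 0], 0]
    - [1, [0, 8, 0], 0]

```text
clock: 27.07
tcp_pos: [0.3938, -0.2899, 0.2183]
ee_rot: [2.089, -2.287, -0.06]
contact_force: [0.0, -0.1, -1.2]
opening: -0.0001
```

play_rows:
  increments:
    - [1, [0, 0, 0], 0]
    - [1, [0, 0, 0], 0]
    - [1, [0, 0, 0], 0]
    - [1, [0, 0, 0], 0]
    - [1, [0, 0, 0], 0]

```text
clock: 27.48
tcp_pos: [0.3944, -0.2899, 0.2179]
ee_rot: [2.089, -2.287, -0.06]
contact_force: [0.8, 0.2, 0.3]
opening: 0.0
```

```bash
python3 lid.py; python3 - <<'E'
from h import *
c,P=cloud("side");X,Y,Z=np.moveaxis(P,-1,0);P0=np.load("side.npz")["P"]
m=(X>.38)&(X<.65)&(Y>.2)&(Y<.42)&(Z>.089)&(Z<.105);print("tongs",m.sum(),cv2.minAreaRect((P[m][:,:2]*1000).astype(np.float32)),np.median(Z[m]))
for t,x,y,zl,w in(("short",.602,.075,.005,.05),("marker",.57,.004,.005,.07),("dropper",.44,-.022,.012,.03),("block",.745,.087,.03,.06),("timer",.74,-.04,.01,.05)):
    f=lambda Q:Q[(abs(Q[...,0]-x)<w)&(abs(Q[...,1]-y)<min(w,.045))&(Q[...,2]>zl)&(Q[...,2]<.07)].mean(0).round(4)
    print(t,f(P0),f(P))
E
```

```text
[ 0.3944 -0.2899  0.2179] [0.8 0.2 0.3]
side 232 [ 0.425 -0.26   0.058] [ 0.575 -0.235  0.074] [-0.00279306  0.07159863] 0.07033384279169747
scene 158 [ 0.426 -0.26   0.066] [ 0.574 -0.235  0.077] [-0.00468418  0.07401075] 0.07181103725434901
tongs 510 ((483.25421142578125, 322.5542297363281), (187.17218017578125, 71.37994384765625), 4.378482341766357) 0.0922874877915213
short [0.6008 0.0757 0.0083] [0.6012 0.0753 0.0084]
marker [0.5697 0.0028 0.0083] [0.568  0.0029 0.0084]
dropper [ 0.4344 -0.0212  0.0331] [ 0.4346 -0.0212  0.0334]
block [0.7534 0.0716 0.0452] [0.7538 0.0714 0.0451]
timer [ 0.7406 -0.0439  0.0194] [ 0.7405 -0.044   0.0196]
```

Bystanders are unmoved and the lid is shut. The tongs' rectangle fit is ambiguous for a V shape (4.4° against 10.3°), so I'll check their axis directly before handing in.

```bash
python3 - <<'E'
from h import *
c,P=cloud("side");P0=np.load("side.npz")["P"]
for Q in(P0,P):
    q=Q[(Q[...,0]>.38)&(Q[...,0]<.65)&(Q[...,1]>.2)&(Q[...,1]<.42)&(Q[...,2]>.0895)&(Q[...,2]<.105)]
    a=q[:,0]*.985+q[:,1]*.17;l=-q[:,0]*.17+q[:,1]*.985
    o=a.min();
    for lo,hi in((0,.02),(.085,.1),(.16,.18)):
        s=l[(a-o>lo)&(a-o<hi)];print(round(o,4),round(a.max(),4),lo,"lateral",s.min().round(4),s.max().round(4),"mid",((s.min()+s.max())/2).round(4))
E
```

```text
0.4404 0.6252 0 lateral 0.21 0.2413 mid 0.2257
0.4404 0.6252 0.085 lateral 0.202 0.2494 mid 0.2257
0.4404 0.6252 0.16 lateral 0.1936 0.2587 mid 0.2262
0.4368 0.6207 0 lateral 0.2103 0.24 mid 0.2251
0.4368 0.6207 0.085 lateral 0.2014 0.2492 mid 0.2253
0.4368 0.6207 0.16 lateral 0.1913 0.2571 mid 0.2242
```

Against the start, the tongs sit 4 mm further back, within 2 mm sideways and under 1° off in direction. Handing in.

```bash
python3 -c "
from rig import r
print(r.hand_in())"
```

```text
the job is handed in; nothing more can be done
None
```

The job is done and handed in at about 27.5 s on the robot's clock. I took the steel tongs from the stand, squeezed them on the longer two-window cassette and lowered it into the bin. I opened them with the cassette's underside about 25 mm above the table, well below the rim. Then I laid the tongs back and pushed the lid shut.

- **Cassette:** after release its top was at about 14 mm, so it was on the bin floor. Only the tongs' jaws were brought to it. It can no longer be seen now that the lid is shut.
- **Tongs:** they are level on the stand, 4 mm further back than at the start, within 2 mm sideways and less than 1° off in direction. The automatic rectangle fit disagreed (4.4° against 10.3°), because it is ambiguous on a V shape. A direct comparison with the first picture settled it.
- **Lid:** it is flat, with a slope under 0.005, and stayed shut after the arm backed off. Pressing it down reached about 29 N.
- **Other objects:** the short cassette, marker, dropper, block and timer all measured within 2 mm of where they started. The arm ended clear of everything.
- **Not seen by eye:** the last of the 12 pictures was used just before the tongs were set down. The tongs' return and the lid closing were checked by depth measurement only.

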